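# Tip the caps out of the tilt tray

### The job

Two identical hinged tilt trays stand side by side at the packing table. Lift the handle of the one that holds the gold caps until all three caps have slid into its catch pan, then lower that tray gently until it rests level again and let go of it; do not let it drop. Leave the tray with the glass bottles alone.

Things in the scene. Friction and masses are not known exactly. Their poses are not given: they have to be found in the camera images.
- cap_handle (a point): Middle of the round black bar, 12 mm thick, at the free edge (robot's side) of the stainless tilt tray holding three gold caps. 82 mm of bar is free between two side arms; 39 mm clear gap to the tray's end wall, open air below and above. Tray down: bar axis level, 97 mm above the table; y along the bar, x level towards hinge and pan, z up (axes turn with the tray). Bar can turn between fingers.
- cap_hinge (a point): Middle of the cap tray's fixed hinge axis, 85 mm above the table; axes as the lowered handle's; lowered bar at x -190, z +12 mm from here. Tray 160 x 100 mm, walls 22 mm high, open at the hinge end (15 mm past the hinge). Its fixed steel catch pan lies beyond and below: inside x +4 to +164, y -60 to +60 mm, floor 4 mm above the table; walls 55 (near), 65 (sides), 90 mm (far) high.
- cap_tray (a joint): Tilt of the cap tray, rad: 0 = resting level, grows as the handle is lifted, stop at 1.05. The tray weighs 0.3 to 0.6 kg (about 1 to 3 N to lift at the bar), stays up only while held and falls if let go. Caps begin to slide at 0.4 to 0.75 as friction varies; 1.0 empties it surely.
- vial_tray (a joint): Tilt of the other, identical tray, which stands beside it (left or right, varies) with its own pan and holds three small glass bottles 23 mm wide and 50 mm high; rad, 0 = resting level. To be left alone.
- cap0_center (a point): one of three identical small gold-coloured metal bottle caps, 20 mm in diameter and 24 mm high, 15 g, standing loose in the cap tray at the start; this point is its centre, half-way up
- cap1_center (a point): one of three identical small gold-coloured metal bottle caps, 20 mm in diameter and 24 mm high, 15 g, standing loose in the cap tray at the start; this point is its centre, half-way up
- cap2_center (a point): one of three identical small gold-coloured metal bottle caps, 20 mm in diameter and 24 mm high, 15 g, standing loose in the cap tray at the start; this point is its centre, half-way up

How it is judged:
On the way:
1. the cap tray is lifted to a tilt of more than 0.3 rad (value of joint cap_tray above 0.3 rad), for 0.1 s.
At the end, for the whole second after the job is handed in: All three caps lie within the walls of the cap tray's catch pan (centres less than 50 mm above its floor), and the cap tray is back down level (within 0.05 rad); the other tray is level too (x of cap0_center in the frame of cap_hinge between 0.002 and 0.166 m and y of cap0_center in the frame of cap_hinge between -0.062 and 0.062 m and z of each of cap0_center, cap1_center, cap2_center in the frame of cap_hinge below -0.031 m and x of cap1_center in the frame of cap_hinge between 0.002 and 0.166 m and y of cap1_center in the frame of cap_hinge between -0.062 and 0.062 m and x of cap2_center in the frame of cap_hinge between 0.002 and 0.166 m and y of cap2_center in the frame of cap_hinge between -0.062 and 0.062 m and value of joint each of cap_tray, vial_tray below 0.05 rad); the robot touches nothing.
It fails at once if the cap tray is let fall: it comes down faster than 2.5 rad/s (about 0.48 m/s at the handle) (velocity of joint cap_tray below -2.5 rad/s).
It fails at once if the tray with the glass bottles is lifted by more than 0.1 rad (value of joint vial_tray above 0.1 rad).
It also fails if it takes over 40 s, if anything falls off the work surface, if the arm or the gripper's body presses on something with over 40 N, if the wrist force passes 120 N, or if a joint passes its speed limit or range.

### The arm

A 7-joint arm with a two-finger parallel gripper is mounted at the origin on the work surface. World frame = base frame: x ahead of the robot, y to its left, z up, the work surface at z = 0. Lengths are in m, angles in rad, forces in N, time in s.
With the tool pointing down it reaches from about 0.4 to 0.85 m from the base axis. Payload 10.4 kg.
Tool frame: the origin (TCP) lies midway between the tips of the shut fingers; the grasp point (between the pads) lies 19 mm behind it (r.grasp_offset is the distance from the TCP to the grasp point, in m); x points along the fingers, y is the direction in which the jaws open and shut, and the axes are right-handed (so a half turn about x gives the same grasp; the last joint's range is limited). The gripper opens to 87 mm and grips with 3 to 60 N. Pads are 19 mm wide; open, the fingers measure 117 mm over their backs; the gripper's body (75 mm by 190 mm) begins 51 mm behind the grasp point.
Start: joints at [-1.146, 0.332, -0.065, 1.46, 0.022, 1.35, -0.088], TCP at [0.271, 0.563, 0.223] pointing down, gripper open.
Joint ranges: [-2.6, 2.6], [-0.5, 2.12], [-1.47, 1.34], [0.16, 2.42], [-1.27, 4.41], [0.06, 2.06], [-2.6, 2.6]. Speed limits (rad/s): [2.22, 2.22, 2.79, 2.79, 3.14, 3.14, 3.14].

### API

Orientations are given as a unit quaternion [x, y, z, w].
In Python, from bench import r, vision, close_job gives the robot as it stands. The module is installed in compiled form; this text tells all that it offers.
- The arm moves only by the shell command python3 -m pendant 'ROWS' [OPENING] [FORCE]. ROWS is text: rows parted by semicolons, each of 6 numbers parted by spaces: the shift along the tool's x, y, z in units of 0.25 m (1.0 is 0.25 m), then the turn, a rotation vector about the tool's x, y, z in units of 1.5 rad (1.0 is 1.5 rad). A call has 1 to 8 rows; each row is the pose to reach, as a shift and turn from the pose commanded when the call began, along the tool's axes at that moment; what a row does not reach only later rows make up. A row lasts 1/10 s, in which the tool goes at most 50 mm and 8.59 degrees, less where a joint would pass 70% of its speed; a pose out of reach is approached as far as the arm can. A call with a number of a shift or a turn outside -1 to 1 is refused whole. A call with a gripper value outside its range is refused whole. OPENING is the gripper command: -1 is shut, 1 is fully open, values between are in proportion, set as the call begins (- or left out, the last holds). The fingers move at their own pace and stop on an object; FORCE is the grip in N (left out, the last holds). Time passes only in rows, so rows that repeat a pose let the fingers close. It gives the time, the measured TCP pose, the force and the opening at its end, in the units of the state.
- r.read_state(): the state, without advancing time (a new reading comes with each control period).
- vision.camera(name): name is "side" or "top" or "wrist"; returns (picture, depth): 384x512x3 uint8, blue, green, red; 384x512 float32, m along the optical axis (not along the pixel's ray), 0 where there is no reading.
- vision.get_calibration(name): a dict with "camera_matrix" (3x3 intrinsics, pixels), "rvec" (rotation vector, rad) and "tvec" (3), from world to camera coordinates, as OpenCV has them. Camera axes: x right, y down, z forward; pixel columns grow to the right and rows downward; lengths in m; the calibration is good to about 2 mm. A picture is of the moment at which its call begins: read the wrist's pose just before it. get_calibration takes no time and is no camera call; for the wrist camera it gives the pose at the moment of the call.
- close_job(): hands the job in, once; it reports no verdict.
The state is a dict: "time": time; "joint_positions": joint angles; "joint_vel": joint speeds; "joint_torque": joint torques, N m; "ee_pos": TCP position; "eef_rot": TCP orientation; "ft_force": force on the tool from outside, world axes, zero at the start; "torque": the same for the moment, N m; "width": finger opening in m.
Only numpy, scipy, OpenCV 4.12 (cv2) and the standard library are available. Lean on these libraries where they do the work, as an engineer would, in place of code of your own. Each camera call takes 0.05 s, during which the arm holds its last target. There are 200 camera calls.

## Working session

There is one attempt and no reset: what is moved stays moved. The work goes in short steps, Python scripts to look and compute and a shell command to move; the robot and the scene stay as the last step left them, time stands still between calls to the robot, and variables do not carry over. Pictures are saved under pics/ and viewed, about 8 in all and at most 12, crops included, and the job is handed in when it is done.

```bash
mkdir -p pics
cat > h.py <<'E'
import numpy as np,cv2
from bench import r,vision
from scipy.spatial.transform import Rotation as R
def cloud(name):
    c=vision.get_calibration(name); im,d=vision.camera(name)
    K=np.array(c["camera_matrix"]);M=cv2.Rodrigues(np.array(c["rvec"],float))[0];t=np.array(c["tvec"],float).ravel()
    v,u=np.mgrid[:d.shape[0],:d.shape[1]]
    P=np.stack([(u-K[0,2])/K[0,0]*d,(v-K[1,2])/K[1,1]*d,d],-1)
    W=(P-t)@M
    W[d==0]=np.nan
    return im,d,W
E
python3 - <<'E'
from h import *
s=r.read_state();print(s)
ims=[]
for n in("top","side"):
    im,d,W=cloud(n);np.savez(f"{n}.npz",im=im,W=W);cv2.imwrite(f"pics/{n}.png",im)
    print(n,vision.get_calibration(n)["tvec"], -cv2.Rodrigues(np.array(vision.get_calibration(n)["rvec"]))[0].T@np.ravel(vision.get_calibration(n)["tvec"]))
E
```

```text
{'time': 0.0, 'joint_positions': array([-1.14563107,  0.3328557 , -0.06472988,  1.46094775,  0.02158152,
        1.3498867 , -0.08849219]), 'joint_vel': array([-5.99119867e-04, -5.80443797e-04, -4.74476734e-04,  3.63727508e-05,
       -1.30335515e-03,  6.52725310e-04, -5.77566064e-04]), 'joint_torque': array([ 7.76229854e-06, -6.23268414e+01,  2.46670871e-02, -3.89899278e+01,
       -6.13354077e-02,  3.97674786e-02,  1.06642181e-04]), 'ee_pos': array([0.27041076, 0.56304439, 0.22176103]), 'eef_rot': array([ 0.15648502,  0.68956049, -0.15745775,  0.68936625]), 'ft_force': array([ 0.6997297 , -0.11883398,  0.33200137]), 'torque': array([0.02011981, 0.00574435, 0.0177462 ]), 'width': 0.08693876734200992}
top [-0.0201977   0.56639857  0.91762761] [ 0.51095636 -0.03603625  0.94914736]
side [-0.55815658  0.2007254   0.76072796] [ 0.38360912 -0.6882654   0.55648114]
```

View pics/top.png

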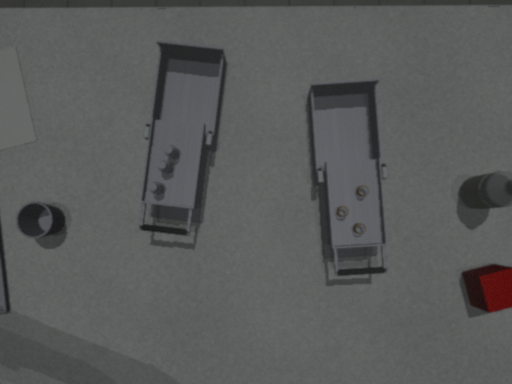

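View pics/side.png

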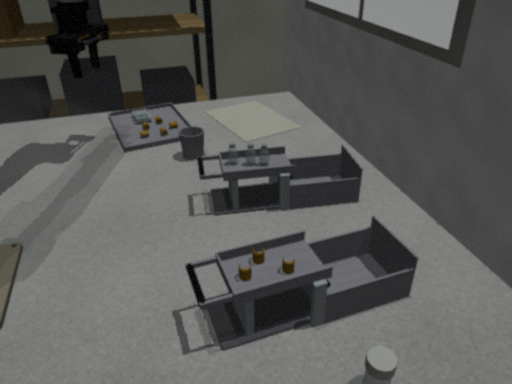

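The top view shows the cap tray on the right, with its bar around (338–385, 271) and three gold caps. The bottle tray is on the left. The side view agrees: the caps are in the near tray.

Run:
```python
from h import *
z=np.load("top.npz");im=z["im"];W=z["W"]
c=vision.get_calibration("top");print(c["camera_matrix"])
g=im.max(2)
roi=np.zeros(g.shape,bool);roi[262:280,328:395]=1
m=roi&(W[...,2]>.085)&(W[...,2]<.115)&(g<60)
print(m.sum(),np.nanmedian(W[m],0))
K=np.array(c["camera_matrix"]);M=cv2.Rodrigues(np.array(c["rvec"],float))[0];t=np.ravel(c["tvec"]);C=-M.T@t
def cast(u,v,h):
    d=M.T@np.linalg.inv(K)@[u,v,1]; return C+d*(h-C[2])/d[2]
# dark only
v,u=np.nonzero(roi&(g<35));print(len(u),u.min(),u.max(),v.min(),v.max())
(cx,cy),wh,a=cv2.minAreaRect(np.stack([u,v],1).astype(np.float32));print(cx,cy,wh,a)
print("ray",cast(cx,cy,.1))
P=np.array([cast(a,b,.1) for a,b in zip(u,v)]);mu=P.mean(0);w=np.linalg.svd(P-mu)[2][0];print(mu,w,np.degrees(np.arctan2(w[1],w[0])),np.ptp((P-mu)@w))
# tray end walls: pan far corners (310,88),(377,83)  z=.09
A,B=cast(310,88,.09),cast(377,83,.09);print(A,B,A-B)
s=r.read_state();print(R.from_quat(s["eef_rot"]).as_matrix())
```

```text
[[459.69557625   0.         258.13169492]
 [  0.         459.69557625 196.56829057]
 [  0.           0.           1.        ]]
287 [ 0.42642786 -0.20737104  0.10234173]
34 342 382 268 273
361.94384765625 270.51751708984375 (3.251838445663452, 40.10600280761719) 86.72950744628906
ray [ 0.42682318 -0.20991006  0.1       ]
[ 0.42673874 -0.20834583  0.1       ] [-8.31159171e-02  9.96539886e-01  4.36579162e-29] 94.76769144558001 0.07300234026475583
[ 0.76851203 -0.11711749  0.09      ] [ 0.77791507 -0.24360474  0.09      ] [-0.00940305  0.12648725  0.        ]
[[-4.60112467e-04  4.32917818e-01  9.01433276e-01]
 [-1.13243584e-03  9.01432568e-01 -4.32918056e-01]
 [-9.99999253e-01 -1.22000634e-03  7.54912907e-05]]
```

```bash
python3 -m pendant '0 -0.68 0.9 0.7 0 0;0 -0.68 0.9 0.7 0 0;0 -0.68 0.9 0.7 0 0;0 -0.68 0.9 0.7 0 0;0 -0.68 0.9 0.7 0 0;0 -0.68 0.9 0.7 0 0;0 -0.68 0.9 0.7 0 0;0 -0.68 0.9 0.7 0 0' -0.3 25
python3 -c "
from h import *
s=r.read_state();print(s['ee_pos'],s['joint_positions']);M=R.from_quat(s['eef_rot']).as_matrix();print(M);print((M.T@(np.array([.45,.05,.22])-s['ee_pos']))/.25)"
```

```text
time: 0.9
ee_pos: [0.4001, 0.3119, 0.2225]
eef_rot: [0.483, 0.517, -0.483, 0.517]
ft_force: [-0.9, 0.7, 0.2]
width: 0.0338
[0.40012874 0.3119176  0.22247779] [-0.91822963  0.06769598  0.17457175  1.77623455 -0.0124893   1.29873321
 -0.6721666 ]
[[-2.08571204e-04  9.97652957e-01  6.84728659e-02]
 [ 1.89575604e-04  6.84729056e-02 -9.97652958e-01]
 [-9.99999960e-01 -1.95100893e-04 -2.03412138e-04]]
[0.00967094 0.12728175 1.0588728 ]
```

```bash
python3 -m pendant '0 0.1 1 0 0 0;0 0.1 1 0 0 0;0 0.1 1 0 0 0;0 0.1 1 0 0 0;0 0.1 1 0 0 0;0 0.1 1 0 0 0'
python3 -m pendant '0 -0.13 1 0 0 0;0 -0.13 1 0 0 0;0 -0.13 1 0 0 0;0 -0.13 1 0 0 0;0 -0.13 1 0 0 0;0 -0.13 1 0 0 0;0 -0.13 1 0 0 0'
python3 - <<'E'
from h import *
s=r.read_state();print(s['ee_pos'],s['joint_positions'],s["width"]);M=R.from_quat(s['eef_rot']).as_matrix();print(M)
im,d,W=cloud("wrist");cv2.imwrite("pics/w1.png",im);np.savez("w1.npz",im=im,W=W)
g=im.max(2)
m=(W[...,2]>.085)&(W[...,2]<.112)&(abs(W[...,0]-.4265)<.025)&(abs(W[...,1]+.208)<.06)
v,u=np.nonzero(m)
if len(u):
  P=W[m];print(len(u),u.min(),u.max(),v.min(),v.max(),np.median(P,0),np.median(g[m]))
print("err tool units to bar", M.T@(np.array([.4265,-.208,.2])-s['ee_pos'])/.25)
E
```

```text
time: 1.5
ee_pos: [0.4437, 0.0598, 0.2228]
eef_rot: [0.482, 0.517, -0.482, 0.518]
ft_force: [-0.7, 1.8, -0.1]
width: 0.0306
time: 2.2
ee_pos: [0.429, -0.1865, 0.2224]
eef_rot: [0.481, 0.519, -0.481, 0.519]
ft_force: [0.7, 1.3, -0.5]
width: 0.0306
[ 0.428989   -0.18646164  0.22243085] [-0.45123607 -0.06803447  0.74548638  1.89040187  0.04804741  1.30178732
  0.35608457] 0.030640689637458658
[[-3.18297680e-04  9.97129996e-01  7.57077962e-02]
 [-9.98755873e-05  7.57077679e-02 -9.97130044e-01]
 [-9.99999944e-01 -3.24945540e-04  7.54913370e-05]]
1115 248 279 160 240 [ 0.42778515 -0.20447881  0.10143231] 51.0
err tool units to bar [ 0.08973516 -0.01642075  0.08514565]
```

View pics/w1.png

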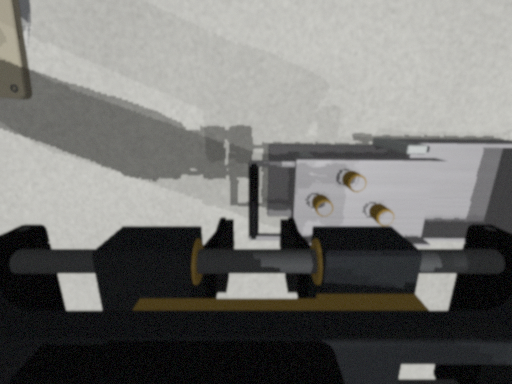

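The wrist view shows the bar vertical at column ~253, rows 165–238, between the fingertips and clear of the caps. I'll refine its position.

Run:
```python
from h import *
z=np.load("w1.npz");im=z["im"];W=z["W"];g=im.max(2)
m=np.zeros(g.shape,bool);m[168:236,244:264]=1
m&=(g<40)&(W[...,2]>.09)&(W[...,2]<.112)
P=W[m];print(len(P),P.mean(0),P.min(0),P.max(0))
p=np.polyfit(P[:,1],P[:,0],1);print(p)
s=r.read_state();M=R.from_quat(s['eef_rot']).as_matrix()
t=np.array([np.polyval(p,-.208),-.208,.097-.019]);print(t,M.T@(t-s['ee_pos'])/.25)
```

```text
479 [ 0.42645898 -0.20464466  0.10198624] [ 0.41943618 -0.24813536  0.09925183] [ 0.43262056 -0.16874865  0.10446171]
[-0.07063563  0.41200378]
[ 0.42669599 -0.208       0.078     ] [ 0.57724988 -0.01675661  0.09023309]
```

```bash
python3 -m pendant '0.1 -0.017 0.09 0 0 0;0.25 -0.017 0.09 0 0 0;0.4 -0.017 0.09 0 0 0;0.5 -0.017 0.09 0 0 0;0.575 -0.017 0.09 0 0 0;0.575 -0.017 0.09 0 0 0'
python3 -m pendant '0 0 0 0 0 0;0 0 0 0 0 0;0 0 0 0 0 0;0 0 0 0 0 0;0 0 0 0 0 0' -1 25
python3 -c "
from h import *
im,d,W=cloud('side');cv2.imwrite('pics/s2.png',im[130:384,120:460]);print(r.read_state())"
```

```text
time: 2.85
ee_pos: [0.4252, -0.2067, 0.0765]
eef_rot: [0.479, 0.521, -0.481, 0.518]
ft_force: [0.0, 0.3, 0.7]
width: 0.0305
time: 3.35
ee_pos: [0.4269, -0.209, 0.0796]
eef_rot: [0.482, 0.518, -0.481, 0.518]
ft_force: [-0.7, 1.6, 6.9]
width: 0.0109
{'time': 3.4, 'joint_positions': array([-0.37991676,  0.16893306,  0.80525808,  2.04604113, -0.14773289,
        0.98178689,  0.57380702]), 'joint_vel': array([-0.00103975,  0.00051426, -0.00043929, -0.00094159, -0.00127009,
        0.00054447,  0.00095508]), 'joint_torque': array([ 6.25861958e-01, -2.89833838e+01,  4.91184264e+00, -3.09374428e+01,
        3.60256266e-01, -5.76301776e-01,  2.22312781e-02]), 'ee_pos': array([ 0.4269257 , -0.20905507,  0.0796013 ]), 'eef_rot': array([ 0.48187555,  0.51772089, -0.48081578,  0.51824436]), 'ft_force': array([-0.40520894,  1.68020124,  6.50885706]), 'torque': array([ 0.40163234,  0.27541774, -0.04917558]), 'width': 0.011012208635074653}
```

View pics/s2.png

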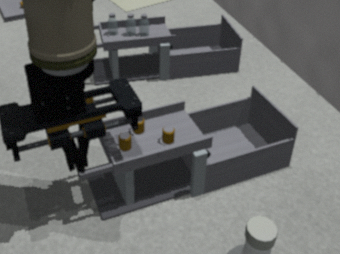

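```bash
python3 -m pendant '-0.076 0.009 0 0 0 0;-0.15 0.025 0 0 0 0;-0.222 0.048 0 0 0 0;-0.292 0.079 0 0 0 0;-0.326 0.097 0 0 0 0;-0.358 0.116 0 0 0 0;-0.39 0.137 0 0 0 0;-0.421 0.16 0 0 0 0'
python3 -c "
from h import *
s=r.read_state();print(s['joint_positions'],s['width']);print(R.from_quat(s['eef_rot']).as_matrix())
im,d,W=cloud('side');cv2.imwrite('pics/s3.png',im[100:384,120:460])"
```

```text
time: 4.2
ee_pos: [0.4641, -0.2066, 0.1835]
eef_rot: [0.481, 0.519, -0.483, 0.516]
ft_force: [-10.6, 0.2, 4.0]
width: 0.0115
[-0.42278831  0.11121743  0.81144489  1.85079378 -0.08486575  1.21982352
  0.48700441] 0.011495842829048185
[[-4.58211589e-03  9.97410620e-01  7.17708856e-02]
 [ 8.84856053e-04  7.17756550e-02 -9.97420409e-01]
 [-9.99989111e-01 -4.50678900e-03 -1.21144919e-03]]
```

View pics/s3.png

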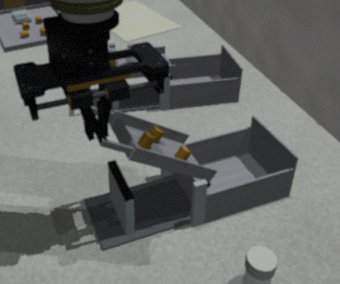

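The tray is up about 0.55–0.6 rad with the bar held, and the caps are still at around (155,135) and (182,152). I'll continue to 1.0.

```bash
python3 -m pendant '-0.029 0.024 0 0 0 0;-0.058 0.05 0 0 0 0;-0.084 0.077 0 0 0 0;-0.11 0.105 0 0 0 0;-0.134 0.134 0 0 0 0;-0.156 0.165 0 0 0 0;-0.177 0.197 0 0 0 0;-0.197 0.23 0 0 0 0'
python3 -m pendant '0 0 0 0 0 0;0 0 0 0 0 0;0 0 0 0 0 0;0 0 0 0 0 0;0 0 0 0 0 0;0 0 0 0 0 0;0 0 0 0 0 0;0 0 0 0 0 0'
python3 -c "
from h import *
s=r.read_state();print(s['joint_positions'],s['width'],s['ft_force']);print(R.from_quat(s['eef_rot']).as_matrix())
im,d,W=cloud('side');im2,_,_=cloud('top');cv2.imwrite('pics/s4.png',np.hstack([im[100:384,120:460],im2[50:334,250:450]]))"
```

```text
time: 5.05
ee_pos: [0.5225, -0.2029, 0.2343]
eef_rot: [0.481, 0.518, -0.482, 0.517]
ft_force: [-10.6, 0.1, 12.5]
width: 0.0111
time: 5.85
ee_pos: [0.5227, -0.2029, 0.2342]
eef_rot: [0.482, 0.518, -0.482, 0.517]
ft_force: [-9.7, 1.3, 15.2]
width: 0.0107
[-0.39928051  0.22071866  0.80487899  1.65327315 -0.16292265  1.33787867
  0.50341245] 0.010730056118792644 [-9.69215624  1.330702   15.20172621]
[[-7.61030118e-04  9.97406571e-01  7.19691158e-02]
 [ 3.47808773e-04  7.19693963e-02 -9.97406780e-01]
 [-9.99999650e-01 -7.34025109e-04 -4.01677633e-04]]
```

View pics/s4.png

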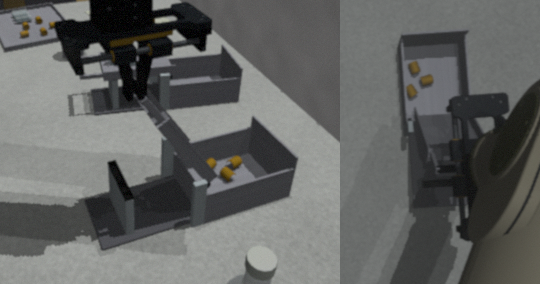

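All three caps lie in the catch pan, at about (212,162), (236,160) and (227,172) in the side crop, and the top view confirms it. I'll lower along the same arc.

```bash
python3 -m pendant '0.02 -0.033 0 0 0 0;0.041 -0.065 0 0 0 0;0.063 -0.096 0 0 0 0;0.087 -0.125 0 0 0 0;0.113 -0.153 0 0 0 0;0.139 -0.18 0 0 0 0;0.168 -0.206 0 0 0 0;0.197 -0.23 0 0 0 0'
python3 -m pendant '0.031 -0.023 0 0 0 0;0.063 -0.044 0 0 0 0;0.095 -0.063 0 0 0 0;0.129 -0.081 0 0 0 0;0.163 -0.098 0 0 0 0;0.199 -0.112 0 0 0 0;0.234 -0.125 0 0 0 0;0.271 -0.135 0 0 0 0'
python3 -m pendant '0.037 -0.009 0 0 0 0;0.074 -0.016 0 0 0 0;0.097 -0.02 0 0 0 0;0.12 -0.023 0 0 0 0;0.135 -0.024 0 0 0 0;0.15 -0.025 0 0 0 0;0.15 -0.025 0 0 0 0;0.15 -0.025 0 0 0 0'
```

```text
time: 6.75
ee_pos: [0.4659, -0.2065, 0.1833]
eef_rot: [0.482, 0.518, -0.481, 0.518]
ft_force: [1.2, -2.9, -2.3]
width: 0.0109
time: 7.55
ee_pos: [0.4322, -0.2085, 0.1155]
eef_rot: [0.481, 0.518, -0.481, 0.518]
ft_force: [1.7, 0.1, -1.2]
width: 0.0116
time: 8.35
ee_pos: [0.427, -0.2096, 0.08]
eef_rot: [0.482, 0.518, -0.481, 0.518]
ft_force: [-1.5, 2.9, 15.9]
width: 0.0109
```

The tray is back at the starting height and pressing on its stop (15.9 N up). I'll open the fingers to 30 mm and retreat straight up.

```bash
python3 -m pendant '0 0 0 0 0 0;0 0 0 0 0 0;0 0 0 0 0 0;0 0 0 0 0 0;0 0 0 0 0 0' -0.3
python3 -m pendant '-0.05 0 0 0 0 0;-0.12 0 0 0 0 0;-0.25 0 0 0 0 0;-0.4 0 0 0 0 0;-0.6 0 0 0 0 0;-0.7 0 0 0 0 0;-0.7 0 0 0 0 0;-0.7 0 0 0 0 0'
python3 -c "
from h import *
s=r.read_state();print(s['ft_force'],s['width'],s['ee_pos'])
im,d,W=cloud('side');im2,_,W2=cloud('top');cv2.imwrite('pics/s5.png',np.hstack([im[100:384,120:460],im2[20:304,130:450]]))
h=cv2.cvtColor(im,cv2.COLOR_BGR2HSV);m=((h[...,1]>120)&(h[...,0]>8)&(h[...,0]<35)&(h[...,2]>60)).astype(np.uint8);m[:200]=0
n,l,st,c=cv2.connectedComponentsWithStats(m)
A=np.array([[.997,.075,0],[-.075,.997,0],[0,0,1]])
for i in range(1,n):
  if st[i,4]>15: print(c[i],st[i,4],A@(np.nanmedian(W[l==i],0)-[.616,-.194,.085]))
"
```

```text
time: 8.85
ee_pos: [0.426, -0.2093, 0.0786]
eef_rot: [0.481, 0.518, -0.482, 0.518]
ft_force: [-0.6, -0.3, -0.8]
width: 0.0297
time: 9.65
ee_pos: [0.4262, -0.2094, 0.2543]
eef_rot: [0.482, 0.518, -0.481, 0.518]
ft_force: [0.2, 0.7, -0.9]
width: 0.0305
[ 0.20341501  0.67719609 -0.87820316] 0.03052847964556199 [ 0.42621189 -0.20938673  0.25432549]
[355.7826087  260.91304348] 92 [ 0.11640433  0.03097989 -0.06230441]
[329.89333333 261.77333333] 75 [ 0.07083502  0.04505587 -0.06149204]
[347.03809524 272.16190476] 105 [ 0.08406638  0.01074712 -0.0620454 ]
```

View pics/s5.png

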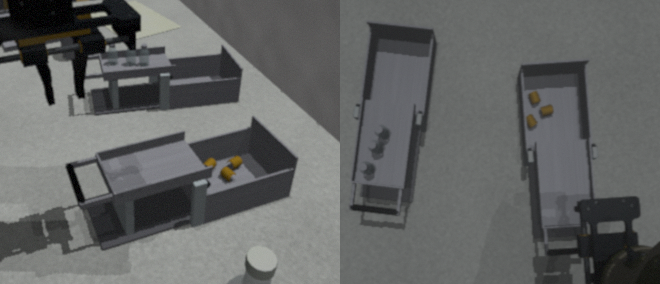

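The cap tray is level and empty, and all three caps are inside the pan limits. The bottle tray hasn't moved, and the gripper is clear.

```bash
python3 -c "
from bench import close_job;print(close_job())"
```

```text
the job is handed in; nothing more can be done
None
```

I emptied the cap tray into its catch pan, lowered it back to rest and let go, then handed the job in at about 9.8 s. No verdict was reported.

- **Lift:** I gripped the bar from above at (0.427, -0.208), raised it along its arc to about 1.0 rad, and held it there for 0.8 s until all three caps had slid out.
- **Lowering:** I brought it down the same arc at about 1 rad/s or less (commanded; the joint speed itself was not measured). The handle came back to its starting height, pressing on the stop with 16 N.
- **Release:** I opened the fingers to 30 mm and backed straight up. The last picture shows the tray level and the gripper clear.
- **Caps:** In the hinge frame they lie at x 0.071 to 0.116, y 0.011 to 0.045 and z about -0.062 m, all within the limits.
- **Bottle tray:** It stayed level with all three bottles standing.

None of the checks failed or disagreed. The wrist force stayed under 20 N at every reading.

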